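# Find the stamped tube crate and push it to the dispatch rail

### The job

One of the two empty white tube crates carries an ink stamp on its underside. Without gripping or lifting either, tip both crates over backwards, away from the robot, so that they lie on their backs at the same time and you can compare their undersides; only then push the stamped one, still on its back with the stamp towards the robot, sideways until its side sits flush along the aluminium dispatch rail between them. Leave the unstamped crate lying on its back where it fell, clear of the rail, and do not disturb the other things on the bench.

Things in the scene. Friction and masses are not known exactly. Their poses are not given: they have to be found in the camera images.
- crate_p: one of two outwardly identical empty white tube crates, 46 mm deep (own x) x 76 mm wide (own y) x 74 mm tall (own z), walls 3 mm, open top, 2 x 4 cells of 17 mm that end 17 mm below the rim, 0.15 to 0.26 kg, friction on the worktop about 0.6. Starts upright. Origin at the centre of the underside; x points out of the back face, away from the robot (within 0.2 rad of world x), z up out of the open top.
- crate_q: one of two outwardly identical empty white tube crates, 46 mm deep (own x) x 76 mm wide (own y) x 74 mm tall (own z), walls 3 mm, open top, 2 x 4 cells of 17 mm that end 17 mm below the rim, 0.15 to 0.26 kg, friction on the worktop about 0.6. Starts upright. Origin at the centre of the underside; x points out of the back face, away from the robot (within 0.2 rad of world x), z up out of the open top.
- crate_p_centre (a point): middle of crate_p's bulk, 37 mm from its origin along its own z. Upright, the crate pushed along its x within 12 mm of the rim topples about its back lower edge (past some 35 degrees it falls by itself); pushed low it slides. On its back it is 46 mm high and 74 mm long, its x points straight down, its z level away from the robot, its underside faces the robot
- crate_q_centre (a point): middle of crate_q's bulk, 37 mm from its origin along its own z. Upright, the crate pushed along its x within 12 mm of the rim topples about its back lower edge (past some 35 degrees it falls by itself); pushed low it slides. On its back it is 46 mm high and 74 mm long, its x points straight down, its z level away from the robot, its underside faces the robot
- stamp (a point): centre of the ink stamp, a black ring 35 mm across with a bar through it; it is on the underside of the stamped crate (the crate whose origin lies within a few mm of this point), recessed 2 mm inside the crate's foot rim; the other crate's underside is blank
- dispatch_rail: straight aluminium profile fixed to the worktop between the two crates, 180 mm long (own x, roughly away from the robot), 20 mm wide (own y), 20 mm high; origin at the centre of its underside. The stamped crate comes from the side it stood on; flush, its middle is 48 mm from the rail's centre line (10 mm half rail, 38 mm half crate)
- alu_block: bystander, loose: aluminium set-up block, 30 x 45 x 22 mm; origin at the centre of its underside
- marker_pen: bystander, loose: marker pen lying down, 121 x 14 x 16 mm; origin at the centre of its underside
- dropper_bottle: bystander, loose: amber dropper bottle, 28 mm across, 92 mm tall; origin at the centre of its underside
- screw_jar: bystander, loose: small screw-top jar, 43 mm across, 51 mm tall; origin at the centre of its underside
- weigh_tin: bystander, loose: round lidded tin, 51 mm across, 26 mm tall; origin at the centre of its underside
- glue_stick: bystander, loose: glue stick standing on end, 22 mm across, 74 mm tall; origin at the centre of its underside

How it is judged:
On the way, in this order (a step that is already met when the one before it is completed fails the run):
1. both crates lie on their backs at the same time, undersides towards the robot (angle between each of crate_p, crate_q's own x axis and vertical above 2.97 rad), for 0.3 s.
2. then the stamped crate is brought flush alongside the dispatch rail (angle between crate_p's own x axis and vertical above 2.97 rad and y of crate_p_centre in the frame of dispatch_rail between -0.0525 and 0.0525 m and x of crate_p_centre in the frame of dispatch_rail between -0.085 and 0.085 m and angle between the y axis of crate_p and the y axis of dispatch_rail, either way round below 0.07 rad), for 0.1 s.
At the end, for the whole second after the job is handed in: The stamped crate lies at rest on its back (within 10 degrees), its side within 4.5 mm of the dispatch rail's side and parallel to it within 4 degrees, its middle within 85 mm of the rail's middle along the rail; the unstamped crate lies at rest on its back, less than 100 mm from where it stood (all of step 2 and linear speed of each of crate_p, crate_q below 0.01 m/s and angle between crate_q's own x axis and vertical above 2.97 rad and distance of crate_q from where it was at the start of the episode below 0.1 m); the robot touches nothing.
It fails at once if a crate is lifted off the worktop or carried (height (world z) of any of crate_p, crate_q above 0.05 m or height (world z) of any of crate_p_centre, crate_q_centre above 0.065 m).
It fails at once if the unstamped crate touches the dispatch rail (contact force between crate_q and dispatch_rail above 0.3 N).
It fails at once if a bystander is shifted by more than 15 mm or knocked over (distance of any of alu_block, marker_pen, dropper_bottle, screw_jar, weigh_tin, glue_stick from where it was at the start of the episode above 0.015 m or angle between any of alu_block, dropper_bottle, screw_jar, weigh_tin, glue_stick's own z axis and vertical above 0.4 rad).
It also fails if it takes over 48 s, if anything falls off the work surface, if the arm or the gripper's body presses on something with over 40 N, if the wrist force passes 120 N, or if a joint passes its speed limit or range.

### The arm

A 7-joint arm with a two-finger parallel gripper is mounted at the origin on a cart in front of the work surface, level with it; the furniture and walls round the work are solid. World frame = base frame: x ahead of the robot, y to its left, z up, the work surface at z = 0. Lengths are in m, angles in rad, forces in N, time in s.
With the tool pointing down it reaches from about 0.4 to 0.85 m from the base axis. Payload 4.5 kg.
Tool frame: the origin (TCP) lies at the very end of the fingers, on their centre line; the grasp point (between the pads) lies 19 mm behind it (tcp_to_grasp is the z of the grasp point in the tool frame, in m); z points along the fingers, y is the line along which they close (so a half turn about z gives the same grasp; the last joint's range is limited). The gripper opens to 88 mm and grips with 3 to 60 N. Pads are 18 mm wide; open, the fingers measure 123 mm over their backs; the gripper's body (75 mm by 187 mm) begins 45 mm behind the grasp point.
Start: joints at [1.325, 0.689, -0.195, 1.565, 0.157, 0.902, -0.215], TCP at [0.173, -0.601, 0.239] pointing down, gripper open.
Joint ranges: [-3.01, 3.01], [-0.46, 2.08], [-1.47, 1.51], [0.13, 2.56], [-1, 4.14], [0.04, 2.09], [-2.66, 2.66]. Speed limits (rad/s): [2.57, 2.57, 3.14, 3.14, 3.14, 3.14, 3.14].

### API

Orientations are given as a unit quaternion [x, y, z, w].
In Python, from plant import * gives the robot as it stands. The module is installed in compiled form; this text tells all that it offers.
- The arm moves only by the shell command python3 -m jog 'ROWS' [OPENING] [FORCE]. ROWS is JSON, a list that holds one entry, the list of rows, each a list of 6 numbers: the shift along the tool's x, y, z in m, then the turn, a rotation vector about the tool's x, y, z in rad. In form: [[[dx, dy, dz, ax, ay, az], ...]]. A call has 1 to 12 rows; each row shifts and turns the commanded pose from where the row before left it, along the tool's axes as they then stand; what a row does not reach is not made up. A row lasts 1/8 s, in which the tool goes at most 62.5 mm and 10.7 degrees, less where a joint would pass 70% of its speed; a pose out of reach is approached as far as the arm can. A call with a gripper value outside its range is refused whole. OPENING is the finger opening in m, from 0 to 0.0881, set as the call begins (- or left out, the last holds). The fingers move at their own pace and stop on an object; FORCE is the grip in N (left out, the last holds). Time passes only in rows, so rows that do not move let the fingers close. It gives the time, the measured TCP pose, the force, the opening and the grip force at its end, in the units of the state.
- get_state(): the state, without advancing time (a new reading comes with each control period).
- snapshot(name): name is "scene" or "top"; returns a dict with "frame" (420x560x3 uint8, red, green, blue), "mtx" (3x3 intrinsics, pixels), "xyz" and "orientation" of the camera in the world. Camera axes: x right, y down, z forward; pixel columns grow to the right and rows downward; lengths in m; the calibration is good to about 2 mm. A picture is of the moment at which its call begins. There is no depth.
- finish_job(): hands the job in; it is judged then, once.
The state is a dict: "clock": time; "q": joint angles; "qd": joint speeds; "joint_torque": joint torques, N m; "tool_pos": TCP position; "eef_rot": TCP orientation; "contact_force": force on the tool from outside, world axes, zero at the start; "moment": the same for the moment, N m; "opening": opening from 0.0 (shut) to 1.0 (fully open); "finger_force": force on a finger pad.
Only numpy, scipy, OpenCV 4.12 (cv2) and the standard library are available. Lean on these libraries where they do the work, as an engineer would, in place of code of your own. Each camera call takes 0.05 s, during which the arm holds its last target. There are 200 camera calls.

## Working session

There is one attempt and no reset: what is moved stays moved. The work goes in short steps, Python scripts to look and compute and a shell command to move; the robot and the scene stay as the last step left them, time stands still between calls to the robot, and variables do not carry over. Pictures are saved under pics/ and viewed, at most 10 in all, crops included, and the job is handed in when it is done.

```bash
mkdir -p pics
cat > h.py <<'E'
from plant import *
import numpy as np, cv2
from scipy.spatial.transform import Rotation as R
def snap(n,f=None):
    s=snapshot(n)
    if f: cv2.imwrite('pics/'+f,s['frame'][:,:,::-1])
    return s
def ray(s,u,v,z):
    d=R.from_quat(s['orientation']).apply(np.linalg.solve(s['mtx'],[u,v,1.])); p=np.array(s['xyz'])
    return (p+d*(z-p[2])/d[2]).round(4)
E
python3 - <<'E'
from h import *
for n in('scene','top'):
    s=snap(n,n+'0.png'); print(n,s['xyz'],s['orientation'],s['mtx'].tolist() if hasattr(s['mtx'],'tolist') else s['mtx'])
g=get_state(); print({k:np.round(v,3).tolist() for k,v in g.items()})
E
```

```text
scene [0.2554949  0.50467618 0.84767583] [-0.22800688  0.89552444 -0.37236554  0.08598112] [[543.9201394828792, 0.0, 283.4413975814534], [0.0, 543.9201394828792, 205.55096588095017], [0.0, 0.0, 1.0]]
top [ 0.44069641 -0.20017062  1.39935712] [-0.69945814  0.71280234 -0.03456378  0.038425  ] [[501.82573122959934, 0.0, 282.59625879492035], [0.0, 501.82573122959934, 220.5158393705704], [0.0, 0.0, 1.0]]
{'clock': 0.1, 'q': [1.325, 0.69, -0.195, 1.566, 0.157, 0.903, -0.215], 'qd': [-0.0, -0.001, 0.0, -0.002, -0.001, 0.001, 0.0], 'joint_torque': [-0.004, -52.851, -1.271, -15.384, -0.052, 0.002, 0.0], 'tool_pos': [0.172, -0.6, 0.238], 'eef_rot': [0.99, 0.139, -0.0, -0.001], 'contact_force': [-0.872, 0.661, 0.447], 'moment': [0.038, -0.022, -0.022], 'finger_force': 0.0, 'opening': 0.999}
```

View pics/scene0.png

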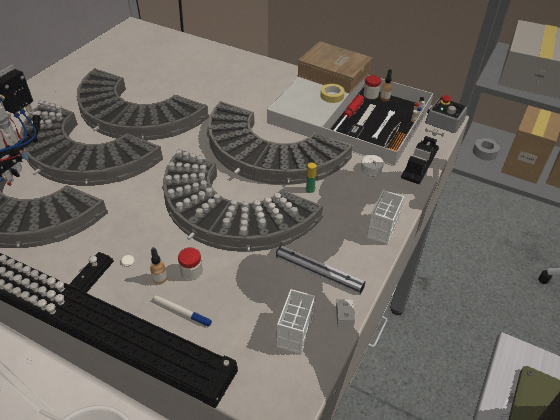

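View pics/top0.png

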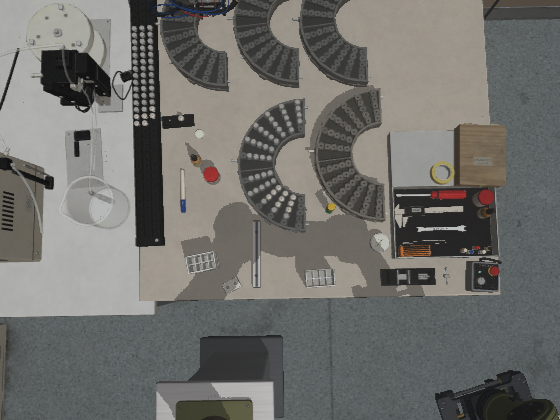

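The top view shows two white crates at about (200,262) and (320,277), with the rail at (257,255) between them. The alu block is at (232,284), next to the left crate. Next I'll crop closer and get coordinates.

Run:
```python
from h import *
s=snap('top')
for n,u,v,z in [('cl',200,258,.074),('cr',320,272,.074),('rail0',257,221,.02),('rail1',257,287,.02),('block',232,284,.022),('pen',183,190,.016),('bottle',195,158,.09),('jar',211,174,.05),('tin',379,242,.026),('glue',330,208,.074),('edge',250,300,0),('carousel',270,232,.03),('blackleft',140,245,.02)]:
    print(n,ray(s,u,v,z))
f=s['frame'][200:310,160:400,::-1]
cv2.imwrite('pics/topc.png',cv2.resize(f,(800,366),interpolation=cv2.INTER_CUBIC))
```

```text
cl [0.4829 0.0255 0.074 ]
cr [ 0.4403 -0.2899  0.074 ]
rail0 [ 0.5837 -0.1232  0.02  ]
rail1 [ 0.4028 -0.1208  0.02  ]
block [ 0.4122 -0.0529  0.022 ]
pen [0.6751 0.0826 0.016 ]
bottle [0.7481 0.0356 0.09  ]
jar [ 0.7121 -0.0009  0.05  ]
tin [ 0.5189 -0.4566  0.026 ]
glue [ 0.6092 -0.3209  0.074 ]
edge [ 0.3671 -0.0998  0.    ]
carousel [ 0.5517 -0.1589  0.03  ]
blackleft [0.5235 0.2    0.02  ]
```

View pics/topc.png

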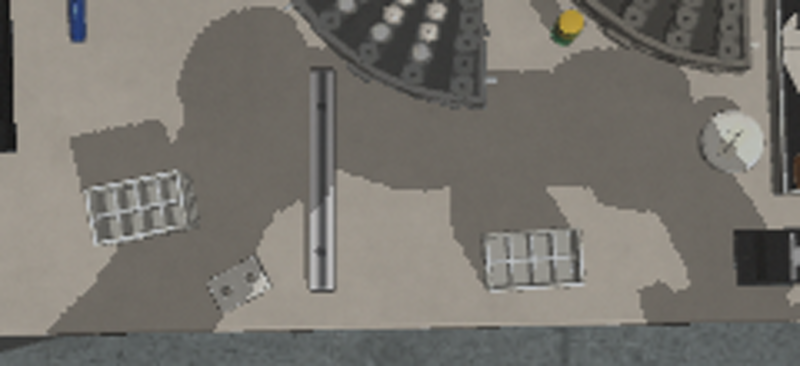

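The crop shows both crates' rims, the rail at columns 309–334, the block at (240,285) and a carousel corner at (485,105). Next I'll measure the rim corners.

Run:
```python
from h import *
s=snap('top')
P=lambda u,v,z: ray(s,160+u/3.333,200+v/3.333,z)
def quad(n,c,z):
    p=np.array([P(u,v,z) for u,v in c]); m=p.mean(0)
    l=(p[0]+p[3]-p[1]-p[2])/2; yaw=np.arctan2(-l[0],l[1])   # own y direction
    print(n,m,'yaw',yaw,'w',np.linalg.norm(l), 'd',np.linalg.norm((p[0]+p[1]-p[2]-p[3])/2)); 
    X=np.array([np.cos(yaw),np.sin(yaw)]); print('  front rim mid',m[:2]-.023*X,'lying centre',m[:2]+X*(.023+.037))
quad('L',[(86,190),(180,171),(188,226),(97,245)],.074)
quad('R',[(485,233),(578,230),(582,288),(487,291)],.074)
quad('rail',[(309,68),(334,68),(334,290),(309,290)],.02)
for u,v in [(485,105),(440,100),(400,85),(350,55)]: print('car',P(u,v,.0),P(u,v,.04))
for u,v in [(208,290),(259,257),(270,290),(225,308)]: print('blk',P(u,v,.022))
```

```text
L [0.471325 0.021975 0.074   ] yaw 0.18423496146148816 w 0.07451097234635982 d 0.044084067416698305
  front rim mid [0.44871424 0.01776153] lying centre [0.5303096  0.03296667]
R [ 0.4243   -0.289225  0.074   ] yaw 0.013521826269937328 w 0.07395676101615052 d 0.04541456264239478
  front rim mid [ 0.4013021  -0.28953599] lying centre [ 0.48429451 -0.28841372]
rail [ 0.4941   -0.120525  0.02    ] yaw -0.019462262519203445 w 0.020553892575373645 d 0.18261643545968143
  front rim mid [ 0.47110436 -0.1200774 ] lying centre [ 0.55408864 -0.12169266]
car [ 0.5537 -0.2574  0.    ] [ 0.5504 -0.2557  0.04  ]
car [ 0.5586 -0.2197  0.    ] [ 0.5552 -0.2192  0.04  ]
car [ 0.5719 -0.1864  0.    ] [ 0.5681 -0.1868  0.04  ]
car [ 0.5981 -0.1447  0.    ] [ 0.5936 -0.1463  0.04  ]
blk [ 0.4046 -0.0266  0.022 ]
blk [ 0.4306 -0.0686  0.022 ]
blk [ 0.4037 -0.0773  0.022 ]
blk [ 0.3898 -0.0404  0.022 ]
```

```bash
cat >> h.py <<'E'
def to(x,y,z,yaw):
    g=get_state(); r=R.from_quat(g['eef_rot']); X=r.as_matrix()[:,0]; cy=np.arctan2(X[1],X[0])
    d=R.from_matrix([[np.cos(yaw),np.sin(yaw),0],[np.sin(yaw),-np.cos(yaw),0],[0,0,-1]])
    print('t',round(g['clock'],2),'pos',np.round(g['tool_pos'],4),'yaw',round(cy,4),'F',np.round(g['contact_force'],1),'q',np.round(g['q'],2))
    print('turn',np.round((r.inv()*d).as_rotvec(),3),'shift after turn',np.round(d.inv().apply(np.array([x,y,z])-g['tool_pos']),4))
E
python3 -m jog '[[[0,0,0,0,0,0.133],[0,0,0,0,0,0.133],[0.021,-0.034,0,0,0,0],[0.021,-0.034,0,0,0,0],[0.021,-0.034,0,0,0,0],[0.021,-0.034,0,0,0,0],[0.021,-0.034,0,0,0,0],[0.021,-0.034,0,0,0,0],[0.021,-0.034,0,0,0,0],[0.021,-0.034,0,0,0,0],[0.021,-0.034,0,0,0,0],[0,0,0,0,0,0]]]' 0
python3 -c "
from h import *
to(.36,-.2895,.064,.0135)"
```

```text
clock: 1.7
tool_pos: [0.3593, -0.2892, 0.2388]
eef_rot: [1.0, 0.01, 0.0, -0.001]
contact_force: [-0.4, 0.0, 0.5]
opening: 0.004
finger_force: 0.0
t 1.7 pos [ 0.3593 -0.2892  0.2388] yaw 0.0204 F [-0.4  0.   0.5] q [ 0.64  0.48 -0.09  2.04  0.07  0.62 -1.05]
turn [-0.001 -0.001  0.007] shift after turn [0.0007 0.0003 0.1748]
```

```bash
python3 -m jog '[[[0,0,0.044,0,0,0],[0,0,0.044,0,0,0],[0,0,0.044,0,0,0],[0,0,0.043,0,0,0],[0,0,0,0,0,0],[0.01,0,0,0,0,0],[0.01,0,0,0,0,0],[0.01,0,0,0,0,0],[0.008,0,0,0,0,0],[0.008,0,0,0,0,0],[0.008,0,0,0,0,0],[0,0,0,0,0,0]]]'
python3 -c "
from h import *
to(.44,-.2895,.064,.0135); snap('scene','s1.png')"
```

```text
clock: 3.2
tool_pos: [0.4126, -0.2913, 0.0637]
eef_rot: [1.0, 0.007, 0.001, 0.0]
contact_force: [-0.4, 0.1, 0.0]
opening: 0.005
finger_force: 0.2
t 3.2 pos [ 0.4126 -0.2913  0.0637] yaw 0.0146 F [-0.4  0.1  0. ] q [ 0.54  0.84 -0.03  2.06  0.09  0.25 -1.13]
turn [ 0.    -0.001  0.001] shift after turn [ 0.0275 -0.0014 -0.0003]
```

View pics/s1.png

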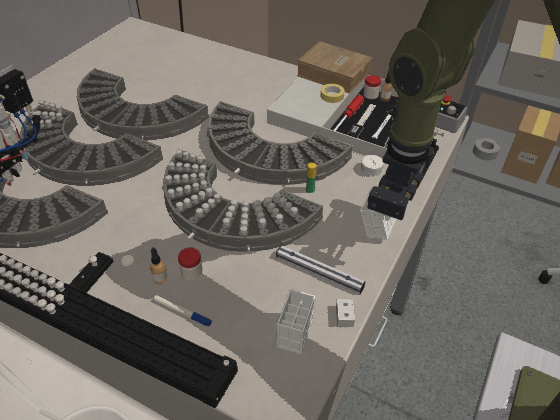

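The gripper sits behind the right crate at about (378,215). The crate is partly tilted and the surroundings are untouched. I'll keep pushing.

```bash
python3 -m jog '[[[0.008,0,0,0,0,0],[0.008,0,0,0,0,0],[0.008,0,0,0,0,0],[0.008,0,0,0,0,0],[0.006,0,0,0,0,0],[0,0,0,0,0,0],[0,0,0,0,0,0],[-0.04,0,0,0,0,0],[-0.04,0,0,0,0,0],[0,0,-0.05,0,0,0],[0,0,-0.05,0,0,0]]]'
python3 -c "
from h import *
snap('scene','s2.png'); to(.405,.009,.064,.184)"
```

```text
clock: 4.62
tool_pos: [0.3679, -0.2918, 0.1645]
eef_rot: [1.0, 0.006, -0.001, -0.001]
contact_force: [0.6, 0.0, -0.6]
opening: 0.007
finger_force: 0.0
t 4.67 pos [ 0.3706 -0.2937  0.1699] yaw 0.0124 F [ 1.1 -0.5  3.9] q [ 0.62  0.61 -0.07  2.09  0.1   0.43 -1.09]
turn [ 0.005 -0.006 -0.172] shift after turn [ 0.0892 -0.2913  0.1059]
```

View pics/s2.png

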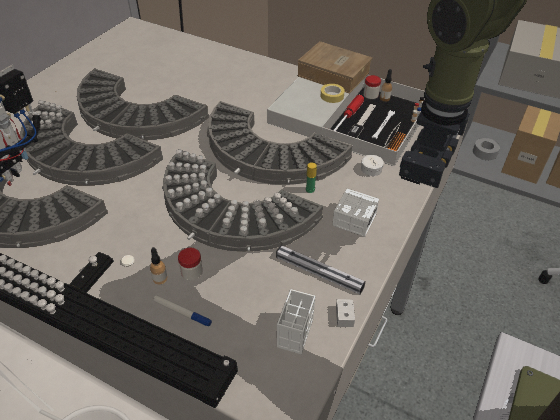

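The right crate now lies on its back at about (357,213) and nothing else has moved. Next is the left crate.

```bash
python3 -m jog '[[[0,0,0,0,0,-0.086],[0,0,0,0,0,-0.086],[0.01,-0.036,0,0,0,0],[0.01,-0.036,0,0,0,0],[0.011,-0.036,0,0,0,0],[0.011,-0.036,0,0,0,0],[0.011,-0.036,0,0,0,0],[0.012,-0.036,0,0,0,0],[0.012,-0.037,0,0,0,0],[0.012,-0.038,0,0,0,0],[0,0,0,0,0,0]]]'
python3 -c "
from h import *
to(.407,.01,.064,.184)"
```

```text
clock: 6.05
tool_pos: [0.4035, 0.0134, 0.1636]
eef_rot: [0.995, 0.096, 0.0, -0.001]
contact_force: [-0.2, -0.3, -1.1]
opening: 0.006
finger_force: 0.0
t 6.05 pos [0.4035 0.0134 0.1636] yaw 0.1921 F [-0.2 -0.3 -1.1] q [-0.15  0.57  0.    2.29 -0.01  0.28 -1.51]
turn [-0.001 -0.001  0.008] shift after turn [0.0028 0.004  0.0996]
```

```bash
python3 -m jog '[[[0,0.003,0.033,0,0,0.008],[0,0,0.033,0,0,0],[0,0,0.034,0,0,0],[0.012,0,0,0,0,0],[0.012,0,0,0,0,0],[0.01,0,0,0,0,0],[0.008,0,0,0,0,0],[0.008,0,0,0,0,0],[0.008,0,0,0,0,0],[0.008,0,0,0,0,0],[0.008,0,0,0,0,0],[0.008,0,0,0,0,0]]]'
python3 -m jog '[[[0.008,0,0,0,0,0],[0.006,0,0,0,0,0],[0.004,0,0,0,0,0],[0,0,0,0,0,0],[0,0,0,0,0,0],[-0.04,0,0,0,0,0],[-0.04,0,0,0,0,0],[0,0,-0.05,0,0,0],[0,0,-0.05,0,0,0],[0,0,-0.03,0,0,0]]]'
python3 - <<'E'
from h import *
to(.4,0,.2,0)
a=snap('scene'); f=a['frame'][150:380,240:440,::-1]
b=snap('top')['frame'][190:310,150:390,::-1]
cv2.imwrite('pics/s3.png',np.hstack([cv2.resize(f,(400,460),interpolation=3),cv2.copyMakeBorder(cv2.resize(b,(400,200)),0,260,0,0,0)]))
cv2.imwrite('pics/s3t.png',cv2.resize(b,(800,400),interpolation=2))
E
```

```text
clock: 7.55
tool_pos: [0.4919, 0.0223, 0.0695]
eef_rot: [0.996, 0.089, -0.006, -0.0]
contact_force: [0.6, 0.6, -0.4]
opening: 0.005
finger_force: 0.0
clock: 8.8
tool_pos: [0.432, 0.0111, 0.2025]
eef_rot: [0.996, 0.089, -0.006, -0.0]
contact_force: [-0.3, 0.2, -0.3]
opening: 0.004
finger_force: 0.0
t 8.8 pos [0.432  0.0111 0.2025] yaw 0.1777 F [-0.3  0.2 -0.3] q [-0.05  0.52 -0.12  2.16  0.12  0.49 -1.66]
turn [-0.001  0.011  0.178] shift after turn [-0.032   0.0111  0.0025]
```

View pics/s3.png

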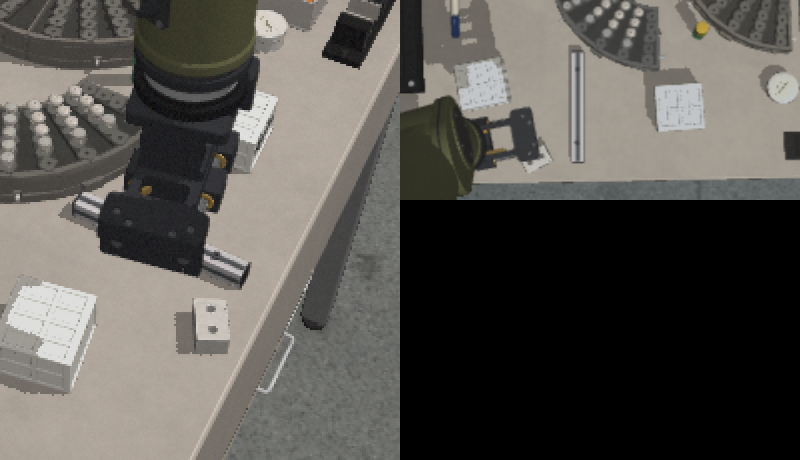

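Both crates lie on their backs, with the left one at (45,335) and the right one partly hidden at (255,130). I'll zoom in on their robot-facing faces.

Run:
```python
from h import *
f=snap('scene')['frame'][:,:,::-1]
L=f[280:350,235:295];Rr=f[185:255,340:400]
cv2.imwrite('pics/s4.png',np.hstack([cv2.resize(c,(390,455),interpolation=2) for c in(L,Rr)]))
```

```text
(no output)
```

View pics/s4.png

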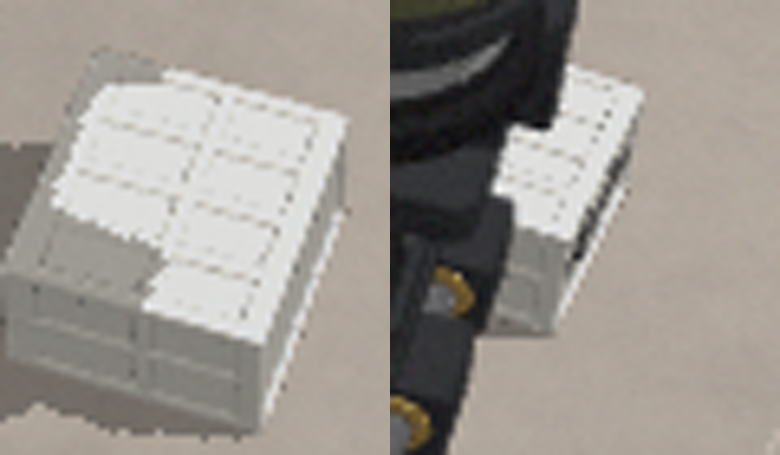

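View pics/s3t.png

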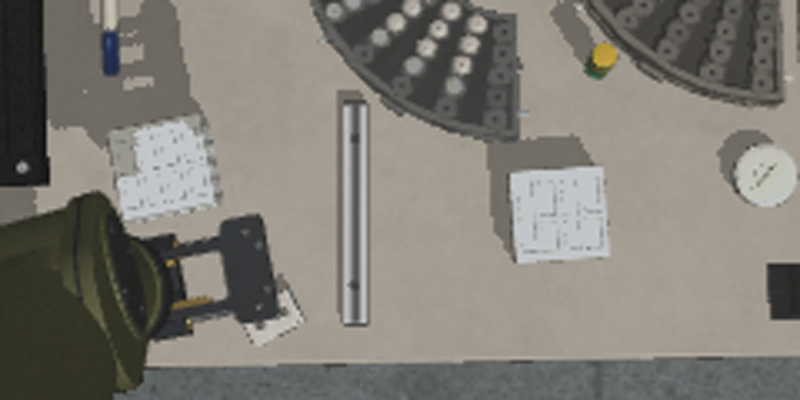

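The top view shows R with its top face corners at (511,173), (604,167), (608,257) and (518,263). The zoom shows black marks on R's robot-facing face, while L's is blank. So R is the stamped crate, and I'll push it +y to the rail.

```bash
python3 - <<'E'
from h import *
s=snap('top')
P=lambda u,v,z: ray(s,150+u/3.333,190+v/3.333,z)
p=np.array([P(u,v,.046) for u,v in[(511,173),(604,167),(608,257),(518,263)]]);print(p,p.mean(0))
for u,v in[(343,101),(368,101),(369,324),(343,324)]:print('rail',P(u,v,.02))
to(p.mean(0)[0],-.37,.15,1.557)
E
python3 -m jog '[[[0,0.03,-0.01,0,0.011,-0.17],[0,0.03,0,0,0,-0.17],[0,0.03,0,0,0,-0.17],[0,0.03,0,0,0,-0.17],[0,0,0,0,0,-0.17],[0,0,0,0,0,-0.17],[0,0,0,0,0,-0.17],[0,0,0,0,0,-0.19],[0,0,0,0,0,0]]]' 0.03
python3 -c "
from h import *
to(.483,-.37,.15,1.557)"
```

```text
[[ 0.5219 -0.2489  0.046 ]
 [ 0.5254 -0.3243  0.046 ]
 [ 0.4528 -0.3254  0.046 ]
 [ 0.4493 -0.2529  0.046 ]] [ 0.48735  -0.287875  0.046   ]
rail [ 0.5859 -0.1119  0.02  ]
rail [ 0.5855 -0.1327  0.02  ]
rail [ 0.4021 -0.1309  0.02  ]
rail [ 0.4025 -0.1096  0.02  ]
t 9.0 pos [0.4317 0.0111 0.2005] yaw 0.1777 F [-0.7  0.1 -1. ] q [-0.06  0.52 -0.12  2.16  0.12  0.48 -1.66]
turn [-0.01   0.009 -1.379] shift after turn [-0.3803  0.0609  0.0505]
clock: 10.12
tool_pos: [0.4804, -0.0956, 0.2083]
eef_rot: [0.713, 0.701, -0.001, -0.004]
contact_force: [-0.4, -1.1, 0.2]
opening: 0.34
finger_force: 0.0
t 10.12 pos [ 0.4804 -0.0956  0.2083] yaw 1.5535 F [-0.4 -1.1  0.2] q [ 0.46  0.61 -0.57  1.98  0.49  0.69 -0.43]
turn [-0.006 -0.004 -0.003] shift after turn [-0.2743  0.0064  0.0583]
```

```bash
python3 -m jog '[[[-0.04,0.0015,0,0,0,0],[-0.04,0.0015,0,0,0,0],[-0.04,0.0015,0,0,0,0],[-0.04,0.0015,0,0,0,0],[-0.04,0.0015,0,0,0,0],[-0.04,0.0015,0,0,0,0],[-0.035,0,0,0,0,0],[0,0,0.045,0,0,0],[0,0,0.045,0,0,0],[0,0,0.04,0,0,0],[0,0,0,0,0,0]]]'
python3 -c "
from h import *
to(.486,-.375,.02,1.557)"
```

```text
clock: 11.5
tool_pos: [0.4832, -0.3689, 0.0757]
eef_rot: [0.713, 0.701, -0.001, -0.006]
contact_force: [0.2, -0.2, 0.5]
opening: 0.34
finger_force: 0.0
t 11.5 pos [ 0.4832 -0.3689  0.0757] yaw 1.5535 F [ 0.2 -0.2  0.5] q [ 0.84  0.93 -0.48  1.71  0.64  0.67 -0.01]
turn [-0.01  -0.006 -0.003] shift after turn [-0.006   0.0029  0.0557]
```

```bash
python3 -m jog '[[[0,0.003,0.028,-0.01,-0.006,-0.003],[0,0,0.027,0,0,0],[0,0,0,0,0,0],[0.012,0,0,0,0,0],[0.012,0,0,0,0,0],[0.012,0,0,0,0,0],[0.012,0,0,0,0,0],[0.012,0,0,0,0,0],[0.012,0,0,0,0,0],[0.012,0,0,0,0,0],[0.012,0,0,0,0,0],[0.012,0,0,0,0,0]]]'
python3 -m jog '[[[0.01,0,0,0,0,0],[0.008,0,0,0,0,0],[0,0,0,0,0,0]]]'
python3 - <<'E'
from h import *
to(.486,-.2165,.02,1.557)
a=snap('scene')['frame'][170:310,250:420,::-1]; b=snap('top')['frame'][200:310,180:390,::-1]
cv2.imwrite('pics/s5.png',np.vstack([cv2.resize(b,(560,293),interpolation=2),cv2.resize(a[:90],(560,296),interpolation=2)]))
E
```

```text
clock: 13.0
tool_pos: [0.4904, -0.2618, 0.0239]
eef_rot: [0.712, 0.703, 0.001, 0.004]
contact_force: [-0.0, -1.9, 1.5]
opening: 0.339
finger_force: 0.9
clock: 13.38
tool_pos: [0.4907, -0.2432, 0.0237]
eef_rot: [0.711, 0.703, 0.002, 0.003]
contact_force: [-0.4, -0.5, -0.3]
opening: 0.34
finger_force: 0.0
t 13.38 pos [ 0.4907 -0.2432  0.0237] yaw 1.5599 F [-0.4 -0.5 -0.3] q [ 0.56  0.94 -0.31  1.93  0.74  0.37 -0.34]
turn [0.007 0.002 0.003] shift after turn [ 0.0266 -0.005   0.0037]
```

View pics/s5.png

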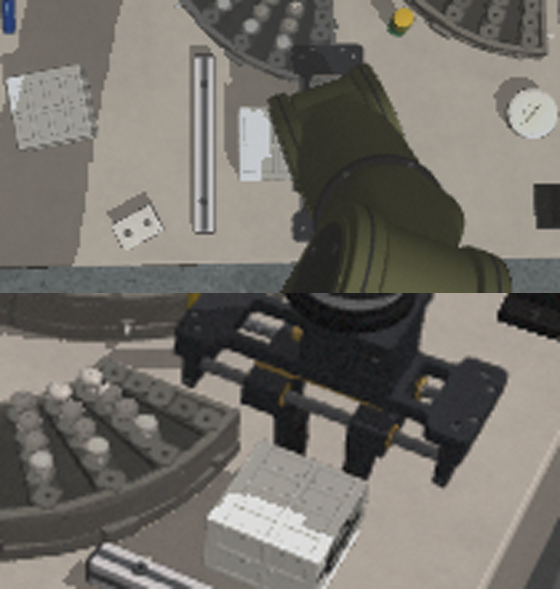

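The crate is square to the fingers. Its left edge is at column 238 and the rail's right edge at column 215, so the gap is about 24 mm. I'll close it slowly.

```bash
python3 -m jog '[[[0.007,0,0,0,0,0],[0.006,0,0,0,0,0],[0.005,0,0,0,0,0],[0.003,0,0,0,0,0],[0.002,0,0,0,0,0],[0,0,0,0,0,0]]]'
python3 -m jog '[[[0.002,0,0,0,0,0],[0,0,0,0,0,0]]]'
python3 -m jog '[[[0.002,0,0,0,0,0],[0,0,0,0,0,0]]]'
python3 -m jog '[[[0.002,0,0,0,0,0],[0,0,0,0,0,0]]]'
```

```text
clock: 14.22
tool_pos: [0.491, -0.2213, 0.0238]
eef_rot: [0.711, 0.703, 0.002, 0.004]
contact_force: [0.1, 0.2, -0.5]
opening: 0.342
finger_force: 0.0
clock: 14.48
tool_pos: [0.491, -0.2196, 0.0238]
eef_rot: [0.711, 0.703, 0.001, 0.004]
contact_force: [0.4, -0.7, 0.0]
opening: 0.338
finger_force: 0.2
clock: 14.72
tool_pos: [0.491, -0.2174, 0.0238]
eef_rot: [0.711, 0.703, 0.001, 0.004]
contact_force: [-0.2, -0.8, 0.4]
opening: 0.341
finger_force: 0.3
clock: 14.98
tool_pos: [0.491, -0.2163, 0.0238]
eef_rot: [0.712, 0.703, 0.001, 0.004]
contact_force: [0.0, -2.5, 0.1]
opening: 0.338
finger_force: 1.4
```

```bash
python3 -m jog '[[[0.002,0,0,0,0,0],[0,0,0,0,0,0]]]'
python3 -m jog '[[[0.001,0,0,0,0,0],[0,0,0,0,0,0]]]'
```

```text
clock: 15.22
tool_pos: [0.491, -0.2161, 0.024]
eef_rot: [0.712, 0.702, 0.0, 0.005]
contact_force: [0.4, -7.3, 0.0]
opening: 0.338
finger_force: 3.3
clock: 15.48
tool_pos: [0.4909, -0.2161, 0.0241]
eef_rot: [0.712, 0.702, -0.0, 0.006]
contact_force: [0.2, -7.2, 2.2]
opening: 0.341
finger_force: 4.1
```

Force has risen to 7 N with no further travel, so the crate is flush. I'll back off along −x of the tool, then raise and check.

```bash
python3 -m jog '[[[-0.005,0,0,0,0,0],[-0.02,0,0,0,0,0],[-0.04,0,0,0,0,0],[-0.04,0,0,0,0,0],[-0.03,0,-0.03,0,0,0],[-0.03,0,-0.045,0,0,0],[0,0,-0.05,0,0,0],[-0.03,0,-0.04,0,0,0],[-0.04,0,0,0,0,0],[-0.04,0,0,0,0,0],[0,0,0,0,0,0]]]'
python3 - <<'E'
from h import *
b=snap('top')['frame'][200:310,160:400,::-1]
cv2.imwrite('pics/s6.png',cv2.resize(b,(800,366),interpolation=2))
E
```

```text
clock: 16.85
tool_pos: [0.4848, -0.4901, 0.1888]
eef_rot: [0.713, 0.701, 0.001, 0.004]
contact_force: [-0.4, 0.9, -0.1]
opening: 0.341
finger_force: 0.0
```

View pics/s6.png

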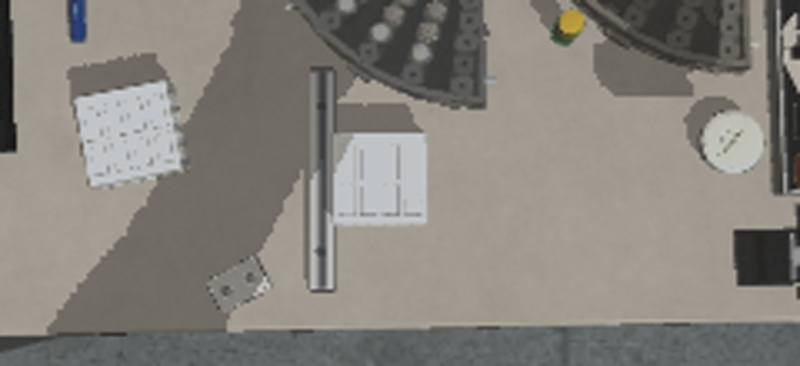

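The crate lies flush against the rail: its left edge is at column 333 and the rail's edge at 334. The left crate and the bystanders in view are where they were.

```bash
python3 -c "
from plant import *
print(finish_job())"
```

```text
the job is handed in; nothing more can be done
None
```

The job is handed in: both crates were tipped onto their backs, the stamped one (the right-hand crate) now lies flush along the rail, the blank one was left where it fell, and the final top view showed no bystander moved. The judge returned no verdict.

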